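Put the clay scraper and the beating paddle back in the cut-out tool tray

TASK

Tidy up after the clay class: lay the wide-bladed scraper and the wooden paddle in their own cut-outs of the plywood tool tray, each the way round that its cut-out is shaped, flat on the tray's floor and let go. The narrow scraper has no place in this tray: leave it where it lies.

Things in the scene. Friction and masses are not known exactly. Their poses are not given: they have to be found in the camera images.
- scraper_mid (a point): Wide scraper, T-shaped, 0.16 kg: wooden handle 26 wide, 28 high, x -70 to +25 mm; steel blade 100 wide, 4 thick at underside level, x +25 to +70. Point: grip here across the handle; centreline at the neck, 14 mm above the underside, near the centre of mass. x runs handle to blade, y across, z up. Lies flat on the table (z = 0), blade away from the robot, within 30 degrees.
- scraper_tip (a point): Middle of the scraper's blade edge, 70 mm from scraper_mid along its +x and at the same level; same axes.
- paddle_mid (a point): Paddle, all wood, 0.14 kg: handle 26 wide, 28 high, x -85 to +25 mm; flat blade 60 wide, 14 thick at underside level, x +25 to +95. Point: grip here across the handle; centreline at the neck, 14 mm above the underside, near the centre of mass. x runs handle to blade, y across, z up. Lies flat on the table (z = 0), blade towards the robot, within 30 degrees.
- paddle_tip (a point): Middle of the end edge of the paddle's blade, 95 mm from paddle_mid along its +x and at the same level; same axes.
- narrow_mid (a point): Bystander: the narrow scraper, with the same handle as the wide scraper but a steel blade only 45 mm wide. Same point and axes as scraper_mid. Leave it alone.
- tray: Fixed plywood tray, top 14 mm above the table; two cut-outs down to a dark floor at 4 mm, each its tool's outline plus 10 mm all round. A finger trough as deep, 60 mm wide, crosses the tray along y (at x = 0) through both necks, open at the edges, its floor tan: fingers fit beside a neck. Origin on the table; z up; spans x -119 to +109, y -111 to +111 mm.
- scraper_pocket (a point): Where scraper_mid belongs, in the T-shaped cut-out (120 mm wide at its blade end): tray (0, +37, 18) mm, 14 mm above the tray's floor. Axes those of the tray. The blade goes to the tray's +x: a seated scraper has its x axis along the tray's +x.
- scraper_pocket_tip (a point): Where scraper_tip belongs: tray (+70, +37, 18) mm; axes those of the tray.
- paddle_pocket (a point): Where paddle_mid belongs, in the longer cut-out (80 mm wide at its blade end): tray (0, -57, 18) mm, 14 mm above the tray's floor. Axes those of the tray. The blade goes to the tray's -x: a seated paddle has its x axis along the tray's -x.
- paddle_pocket_tip (a point): Where paddle_tip belongs: tray (-95, -57, 18) mm; axes those of the tray.
- scraper: The wide scraper itself: as scraper_mid, but the origin is on its underside, 14 mm below.
- paddle: The paddle itself: as paddle_mid, but the origin is on its underside, 14 mm below.
Mind the look-alikes: they are no part of the job. Leave any green or purple look-alike of the scraper alone.

How it is judged:
By the outcome, as a careful person would: the job done as asked, in the order asked, and still so for the second after the job is handed in, with the robot touching nothing.
It also fails if it takes over 56 s, if anything falls off the work surface, if the arm or the gripper's body presses on something with over 40 N, if the wrist force passes 120 N, or if a joint passes its speed limit or range.

ROBOT

A 6-joint arm with a two-finger parallel gripper is mounted at the origin on the work surface. World frame = base frame: x ahead of the robot, y to its left, z up, the work surface at z = 0. Lengths are in mm, angles in rad, forces in N, time in s.
With the tool pointing down it reaches from about 350 to 875 mm from the base axis. Payload 4.2 kg.
Tool frame: the origin (TCP) lies on the mounting face of the last link; the fingertips stand 173 mm ahead of it and the grasp point (between the pads) lies grip_point_offset ahead of it (grip_point_offset is the distance from the TCP to the grasp point, in mm); z points along the fingers, y is the line along which they close (so a half turn about z gives the same grasp; the last joint's range is limited). The gripper opens to 85 mm and grips with 20 to 120 N. Pads are 22 mm wide; open, the fingers measure 114 mm over their backs; the gripper's body (76 mm by 85 mm) begins 54 mm behind the grasp point. The pads swing forward as they close: fully open they stand 13 mm farther back than shut.
Start: joints at [1.532, 0.385, 0.008, 0, -1.194, -0.259], TCP at [183.354, 597.479, 404.712] pointing down, gripper open.
Joint ranges: [-3.14, 3.14], [-1.21, 2.06], [-1.07, 1.41], [-3.16, 2.05], [-2.99, -0.16], [-3.1, 3.1]. Speed limits (rad/s): [2.79, 2.79, 3.14, 3.14, 3.14, 3.14].

INTERFACE

Orientations are given as a unit quaternion [x, y, z, w].
In Python, from bench import read_state, get_image, job_done, recognise, place_of, grip_point_offset gives the robot as it stands. The module is installed in compiled form; this text tells all that it offers.
- The arm moves only by the tool carry_out, never from a script. Its arguments are lists of equal length, an entry for each row: "slide": the shift along the tool's x, y, z in m, a list of three; "roll": the turn about the tool's z in degrees; "claw": the finger opening in m, from 0 to 0.0854. A call has 1 to 8 rows; each row is the pose to reach, as a shift and turn from the pose commanded when the call began, along the tool's axes at that moment; what a row does not reach only later rows make up. A row lasts 1/8 s, in which the tool goes at most 62.5 mm and 10.7 degrees, less where a joint would pass 70% of its speed; a pose out of reach is approached as far as the arm can. A call with a gripper value outside its range is refused whole. The fingers move at their own pace and stop on an object; the grip force is fixed at half the most. Time passes only in rows, so rows that repeat a pose let the fingers close. It gives the time, the measured TCP pose, the force, the opening and the grip force at its end, in the units of the state.
- read_state(): the state, without advancing time (a new reading comes with each control period).
- get_image(name): name is "scene" or "side" or "wrist"; returns a dict with "img" (480x640x3 uint8, red, green, blue), "z_map" (480x640 float32, mm along the optical axis (not along the pixel's ray), 0 where there is no reading), "mtx" (3x3 intrinsics, pixels), "world_from_camera" (4x4, takes a point from camera to world coordinates); the wrist camera has in their place "T_tool_cam" (4x4, takes a point from camera to tool coordinates, whose origin is the TCP and whose axes are the flange's). Camera axes: x right, y up, looking along -z (the intrinsics and any distortion apply to the point x, -y, -z); pixel columns grow to the right and rows downward; lengths in mm; the calibration is good to about 2 mm. A picture is of the moment at which its call begins: read the wrist's pose just before it.
- job_done(): hands the job in; it is judged then, once.
Trained networks look in a picture, given as the dict that the camera call returned (one of the last four; its "shot" number tells which), for a name from the list of things; names that differ only in an ending like _2 or _b are one class to them, and where a whole thing is asked for, a point or a joint stands for the part that bears it (a point fixed in the world has none). Each returns a list of dicts, best first, with "conf" (0 to 1); they miss things now and then, are a little off and sometimes report something else, mostly with a low value. They report only what shows in the picture. A call takes as long as a camera call. They do not tell look-alikes from the thing itself.
- recognise(picture, thing): "at" ([column, row] in pixels, amid what is visible of it).
- place_of(picture, thing): "at" ([column, row] in pixels: a listed point, or the origin of a listed thing).
The state is a dict: "clock": time; "joints": joint angles; "joint_vel": joint speeds; "joint_efforts": joint torques, N m; "position": TCP position; "ee_rot": TCP orientation; "contact_force": force on the tool from outside, world axes, zero at the start; "wrist_torque": the same for the moment, N m; "gripper_width": finger opening in mm; "grasp_force": force on a finger pad.
Only numpy, scipy, OpenCV 4.12 (cv2) and the standard library are available. Lean on these libraries where they do the work, as an engineer would, in place of code of your own. Each camera call takes 0.05 s, during which the arm holds its last target. There are 200 camera calls.

## Working session

There is one attempt and no reset: what is moved stays moved. The work goes in short steps, Python scripts to look and compute and a tool call to move; the robot and the scene stay as the last step left them, time stands still between calls to the robot, and variables do not carry over. Pictures are saved under pics/ and viewed, at most 10 in all, crops included, and the job is handed in when it is done.

Besides the shell and the picture viewer there is one more tool, called after "Call:" as name(argument=value, ...), one argument or row to a line, values as JSON. carry_out: Moves the arm, as the interface text tells. Its arguments: {"type":"object","properties":{"slide":{"type":"array"},"roll":{"type":"array"},"claw":{"type":"array"}},"required":["slide","roll","claw"]}

```bash
mkdir -p pics; cat > h.py <<'E'
import numpy as np, cv2
from bench import *
from scipy.spatial.transform import Rotation as R
def tool_T(s):
    T=np.eye(4);T[:3,:3]=R.from_quat(s["ee_rot"]).as_matrix();T[:3,3]=s["position"];return T
def shot(name):
    s=read_state();p=get_image(name)
    p["W"]=p["world_from_camera"] if name!="wrist" else tool_T(s)@p["T_tool_cam"]
    return p
def save(p,f): cv2.imwrite("pics/"+f,p["img"][:,:,::-1])
def ray(p,uv):
    K=p["mtx"];d=np.array([(uv[0]-K[0,2])/K[0,0],-(uv[1]-K[1,2])/K[1,1],-1.])
    return p["W"][:3,3],p["W"][:3,:3]@d
def at_z(p,uv,z):
    o,d=ray(p,uv);return o+d*(z-o[2])/d[2]
def at_d(p,uv):
    o,d=ray(p,uv);c,r=np.round(uv).astype(int);return o+d*p["z_map"][min(max(r,0),479),min(max(c,0),639)]
E
python3 - <<'E'
from h import *
np.set_printoptions(precision=1,suppress=True)
s=read_state();print(s["clock"],s["position"],s["ee_rot"],grip_point_offset)
Z=dict(scraper_mid=14,scraper_tip=14,paddle_mid=14,paddle_tip=14,narrow_mid=14,tray=0,scraper_pocket=18,scraper_pocket_tip=18,paddle_pocket=18,paddle_pocket_tip=18)
for n in ["scene","side"]:
    p=shot(n);save(p,n+"0.png");print(n,[k for k in p if k not in("img","z_map")])
    for k,z in Z.items():
        for q in place_of(p,k)[:3]: print(k,round(q["conf"],2),np.array(q["at"]),at_z(p,q["at"],z))
E
```

```text
0.0 [183.3 597.3 403.6] [ 1.  -0.1 -0.   0. ] 154.70000000000002
scene ['mtx', 'world_from_camera', 'shot', 'W']
scraper_mid 0.91 [207.8 277.1] [ 315.6 -364.2   14. ]
scraper_mid 0.82 [267.5 329.7] [ 561.  -390.9   14. ]
scraper_mid 0.63 [195.9 356.4] [ 499.4 -541.    14. ]
scraper_tip 0.62 [191.2 333.1] [ 438.3 -507.5   14. ]
scraper_tip 0.61 [294.6 343.9] [ 635.3 -381.7   14. ]
paddle_mid 0.89 [296.3 278.6] [ 492.7 -223.8   14. ]
paddle_tip 0.97 [267.  266.6] [ 401.7 -238.3   14. ]
narrow_mid 0.76 [350.8 261.2] [555.6 -81.2  14. ]
tray 0.81 [424.  216.5] [584.3 243.5   0. ]
tray 0.55 [434.6 206.3] [580.1 314.3   0. ]
scraper_pocket 0.55 [432.8 203.7] [580.8 297.5  18. ]
scraper_pocket_tip 0.72 [452.7 209.7] [643.9 305.4  18. ]
paddle_pocket 0.77 [416.8 215.3] [576.9 210.8  18. ]
paddle_pocket 0.52 [451.7 207.6] [635.9 314.   18. ]
paddle_pocket 0.44 [433.3 204.5] [584.3 294.4  18. ]
paddle_pocket_tip 0.66 [450.3 210.6] [640.7 296.4  18. ]
paddle_pocket_tip 0.57 [388.9 203.7] [476.8 212.3  18. ]
paddle_pocket_tip 0.44 [418.4 214.2] [577.4 218.9  18. ]
side ['mtx', 'world_from_camera
[... 217 characters left out ...]
-435.2   14. ]
scraper_tip 0.71 [338.1 400. ] [ 438.7 -514.2   14. ]
scraper_tip 0.66 [410.  325.1] [ 620.9 -372.2   14. ]
paddle_mid 0.68 [340.9 278. ] [ 494.5 -224.9   14. ]
paddle_tip 0.67 [342.8 144.5] [581.9 246.8  14. ]
paddle_tip 0.61 [345.1 154.8] [580.5 200.8  14. ]
paddle_tip 0.58 [300.5 287. ] [ 398.5 -235.4   14. ]
narrow_mid 0.59 [351.3 226.3] [547.8 -70.8  14. ]
tray 0.62 [337.9 144.8] [570.5 264.3   0. ]
scraper_pocket 0.87 [338.4 130.9] [578.9 305.9  18. ]
scraper_pocket 0.31 [300.1 289.1] [ 396.8 -243.8   18. ]
scraper_pocket_tip 0.97 [357.1 131.5] [633.4 294.1  18. ]
paddle_pocket 0.62 [345.  155.6] [578.7 192.9  18. ]
paddle_pocket_tip 0.8 [310.7 157.8] [481.  199.2  18. ]
```

View pics/scene0.png

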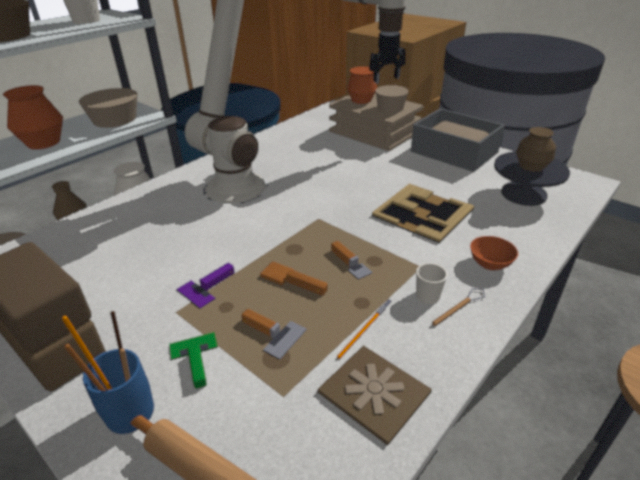

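View pics/side0.png

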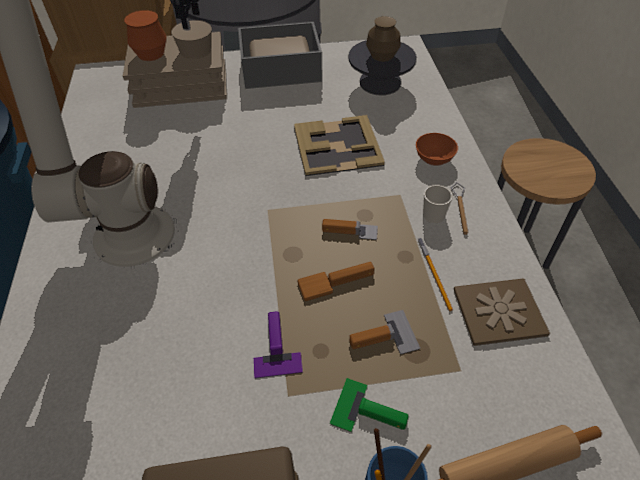

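```bash
python3 - <<'E'
from h import *
print(np.round(R.from_quat(read_state()["ee_rot"]).as_matrix(),4))
E
```

```text
[[ 0.956  -0.2934  0.    ]
 [-0.2934 -0.956   0.    ]
 [ 0.     -0.     -1.    ]]
```

The scene picture shows four candidates for the wide scraper:
- Grey-bladed T at (268,325): broad blade, the choice.
- Narrow scraper at (350,260).
- Purple one at (205,283).
- Green one at (197,357).

The paddle is at (295,278) and the tray at (423,212). The side picture agrees: wide scraper (385,335), paddle (337,280), narrow (350,229), tray (339,145). I'll look at the tray from close by first, since it is on the way.

Call:
carry_out(
  slide=[
    [0.03,0.014,0],
    [0.09,0.043,0],
    [0.147,0.07,0],
    [0.203,0.097,0],
    [0.26,0.124,0],
    [0.316,0.151,0],
    [0.373,0.178,0],
    [0.42,0.2,0],
  ],
  roll=[-2,-5,-8,-11,-14,-16,-17.1,-17.1],
  claw=[0.0854,0.0854,0.0854,0.0854,0.0854,0.0854,0.0854,0.0854],
)

```text
clock: 2.1
position: [527.5, 281.4, 405.0]
ee_rot: [1.0, 0.0, 0.0, -0.0]
contact_force: [-0.6, 0.7, 0.3]
gripper_width: 85.7
grasp_force: 0.0
```

```bash
cat >> h.py <<'E'
np.set_printoptions(precision=1,suppress=True)
Z=dict(scraper_mid=14,scraper_tip=14,paddle_mid=14,paddle_tip=14,narrow_mid=14,tray=0,scraper_pocket=18,scraper_pocket_tip=18,paddle_pocket=18,paddle_pocket_tip=18)
def rep(p,ks):
    for k in ks:
        for q in place_of(p,k)[:2]: print(k,round(q["conf"],2),np.array(q["at"]),at_z(p,q["at"],Z[k]),"depth z",at_d(p,q["at"])[2])
def st():
    s=read_state();M=tool_T(s);print(s["clock"],s["position"],"heading",np.degrees(np.arctan2(M[1,0],M[0,0])),s["gripper_width"],s["grasp_force"],np.array(s["contact_force"]))
E
python3 - <<'E'
from h import *
st();p=shot("wrist");save(p,"w1.png");print(p["T_tool_cam"],p["mtx"])
rep(p,[k for k in Z if "pocket" in k or k=="tray"])
E
```

```text
2.1 [527.5 281.4 405. ] heading 0.03033577006741944 85.71426427751646 0.0 [-0.6  0.7  0.3]
[[-0.   1.   0.3 67.1]
 [ 1.   0.  -0.  -0.1]
 [-0.   0.3 -1.  30.7]
 [ 0.   0.   0.   1. ]] [[392.2   0.  319.3]
 [  0.  392.2 241.3]
 [  0.    0.    1. ]]
tray 0.97 [340.3 159.8] [569.2 261.9   0. ] depth z 4.393408380946255
scraper_pocket 0.93 [297.5 162.1] [568.4 301.   18. ] depth z 3.4668128194145993
scraper_pocket_tip 0.68 [298.6  77. ] [639.1 299.1  18. ] depth z 3.6281903427350812
paddle_pocket 0.77 [404.8 158.6] [571.5 205.4  18. ] depth z 3.5250200966542593
paddle_pocket_tip 0.91 [401.6 258. ] [478.5 203.   18. ] depth z 6.19698794416621
```

View pics/w1.png

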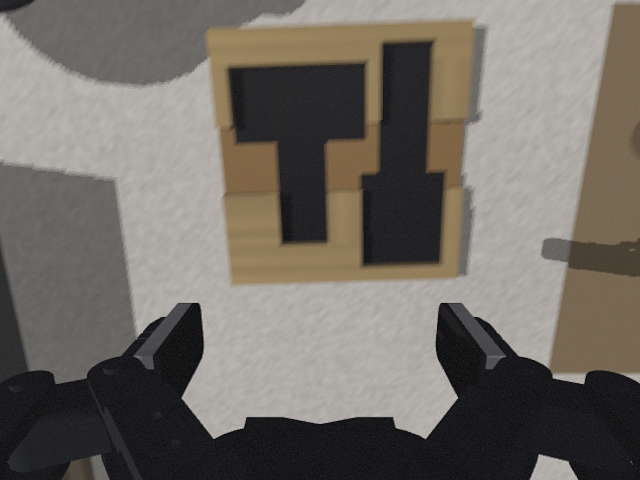

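The wrist picture shows the whole tray: outline corners at about (208,30), (474,19), (460,276) and (232,285). The T cut-out is on the left with its neck near (302,165), and the paddle cut-out is on the right with its neck near (405,150). I'll fit the tray pose from the corners.

```bash
cat >> h.py <<'E'
def rigid(A,B):
    A,B=np.array(A,float),np.array(B,float)[:,:2];a=A-A.mean(0);b=B-B.mean(0)
    t=np.arctan2((a[:,0]*b[:,1]-a[:,1]*b[:,0]).sum(),(a*b).sum());c,s=np.cos(t),np.sin(t);Q=np.array([[c,-s],[s,c]])
    o=B.mean(0)-Q@A.mean(0);return o,np.degrees(t),B-(A@Q.T+o),Q
E
python3 - <<'E'
from h import *
p=shot("wrist")
uv=[(208,30),(474,19),(460,276),(232,285)]
A=[(109,111),(109,-111),(-119,-111),(-119,111)]
o,t,r,Q=rigid(A,[at_z(p,u,14) for u in uv]);print("corners",o,t,r)
for n,q in dict(sp=(0,37),st=(70,37),pp=(0,-57),pt=(-95,-57)).items(): print(n,Q@q+o)
for z,u in zip([14,14,4,4],[(340,275),(250,40),(250,100),(400,220)]): print(at_d(p,u))
g=cv2.cvtColor(p["img"],cv2.COLOR_RGB2HSV)
m=((p["img"].max(2)<70)).astype(np.uint8);n,l,s,c=cv2.connectedComponentsWithStats(m)
for i in range(1,n):
    if s[i,4]>1500 and s[i,1]<270 and s[i,3]<250:
        cs,_=cv2.findContours((l==i).astype(np.uint8),cv2.RETR_EXTERNAL,cv2.CHAIN_APPROX_SIMPLE)
        for u in cv2.approxPolyDP(cs[0],5,True)[:,0]: print(i,u,(at_z(p,u,4)[:2]-o)@Q)
E
```

```text
corners [569.9 262.1] 2.2463694730723085 [[-0.9 -1.4]
 [-1.2  1. ]
 [ 1.5 -0.6]
 [ 0.5  1. ]]
sp [568.5 299.1]
st [638.4 301.8]
pp [572.1 205.2]
pt [477.2 201.4]
[457.8 263.3  14. ]
[666.2 341.5  13.6]
[619.5 345.1   5.5]
[510.5 205.6   3.6]
2 [433  40] [ 95.4 -79.6]
2 [381  43] [ 94.7 -35.1]
2 [379 172] [-14.9 -33.7]
2 [360 174] [-16. -16.]
2 [362 264] [-104.9  -17.1]
2 [440 261] [-104.8  -94.5]
2 [445 172] [-17.2 -95.3]
2 [426 170] [-14.7 -77.5]
3 [365  62] [ 80.2 -21.3]
3 [227  66] [81.6 98.8]
3 [235 142] [17.3 98. ]
3 [276 143] [15.  60.6]
3 [281 244] [-81.2  62.2]
3 [327 241] [-79.9  17. ]
3 [325 141] [15.1 15.7]
3 [365 139] [ 15.5 -20.8]
16 [  0 244] [-70.7 337.9]
16 [  0 479] [-356.6  412.2]
16 [ 68 479] [-359.7  332. ]
16 [ 66 470] [-346.5  331.6]
16 [ 77 459] [-331.3  315.4]
16 [ 85 479] [-360.4  312. ]
16 [ 93 479] [-360.8  302.5]
16 [ 89 457] [-329.  301.]
16 [ 96 454] [-325.   292.1]
16 [110 479] [-361.6  282.5]
16 [528 479] [-380.3 -210.4]
16 [539 453] [-343.1 -219.2]
16 [568 460] [-354.4 -253.9]
16 [578 479] [-382.6 -269.4]
16 [639 479] [-385.3 -341.3]
16 [637 382] [-25
[... 322 characters left out ...]
104.8]
16 [460 303] [-151. -117.]
16 [440 304] [-151.3  -96.6]
16 [438 359] [-215.4  -97.3]
16 [458 398] [-265.1 -121.5]
16 [426 439] [-318.6  -88.2]
16 [396 429] [-303.6  -53.8]
16 [392 417] [-287.2  -49. ]
16 [324 424] [-293.7   27.4]
16 [247 417] [-281.1  113.3]
16 [243 429] [-297.   119.2]
16 [213 439] [-309.3  154.7]
16 [180 398] [-253.4  185. ]
16 [202 353] [-198.5  154.1]
16 [197 303] [-140.7  152.3]
16 [179 303] [-140.   170.7]
16 [191 304] [-141.6  158.6]
16 [152 355] [-198.9  207.6]
16 [153 369] [-215.9  209.2]
16 [133 356] [-199.3  228.1]
16 [162 317] [-155.   190.5]
16 [ 85 379] [-225.4  284.9]
16 [ 56 384] [-230.5  317.8]
16 [ 50 372] [-215.3  320.9]
16 [ 27 368] [-209.5  344.6]
```

Pocket corners agree with the drawing to about 2 mm. Tray pose: (570,262), yaw 2.25°. Now over the scraper.

Call:
carry_out(
  slide=[
    [0,0.03,0],
    [0,0.09,0],
    [0,0.152,0],
    [0,0.214,0],
    [0,0.276,0],
    [0,0.338,0],
    [0,0.4,0],
    [0,0.462,0],
  ],
  roll=[0,0,0,0,0,0,0,0],
  claw=[0.0854,0.0854,0.0854,0.0854,0.0854,0.0854,0.0854,0.0854],
)

```text
clock: 3.45
position: [526.4, -179.3, 405.3]
ee_rot: [1.0, 0.002, 0.001, 0.0]
contact_force: [1.6, 0.6, 0.0]
gripper_width: 85.3
grasp_force: 0.0
```

Call:
carry_out(
  slide=[
    [0,0.055,0.02],
    [0,0.105,0.05],
    [0,0.155,0.08],
    [0,0.19,0.1],
    [0,0.204,0.1],
    [0,0.204,0.1],
  ],
  roll=[-3,-6,-9,-10,-10,-10],
  claw=[0.0854,0.0854,0.0854,0.0854,0.0854,0.0854],
)

```text
clock: 4.2
position: [527.3, -382.6, 305.4]
ee_rot: [0.996, 0.088, 0.0, 0.0]
contact_force: [0.2, 0.3, 0.6]
gripper_width: 85.3
grasp_force: 0.0
```

```bash
python3 - <<'E'
from h import *
st();p=shot("wrist");save(p,"w2.png")
rep(p,["scraper_mid","scraper_tip","paddle_mid","paddle_tip"])
E
```

```text
4.2 [ 527.3 -382.6  305.4] heading 10.067615408046112 85.26064134185081 0.0 [0.2 0.3 0.6]
scraper_mid 0.72 [531.8 307.8] [ 499.3 -543.9   14. ] depth z 27.062573114202763
scraper_tip 0.6 [329.3  88.6] [ 619.9 -372.4   14. ] depth z 4.706611788103942
paddle_mid 0.77 [ 80.  248.7] [ 487.5 -221.    14. ] depth z 28.569429632883782
paddle_tip 0.81 [102.5 368.2] [ 394.6 -239.1   14. ] depth z 190.15363383452782
```

View pics/w2.png

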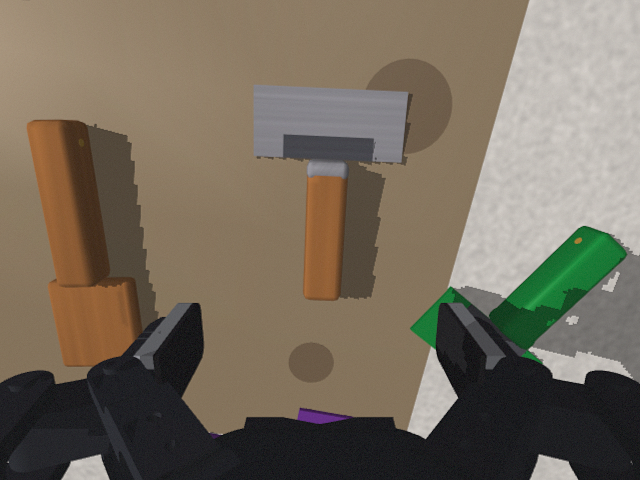

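The wrist picture shows the broad grey-bladed T: blade corners at (254,85), (408,93), (403,162) and (256,157), orange handle down to (322,299). This is the wide scraper. The paddle is at the left (80,250) and the green look-alike at the right (560,280).

```bash
python3 - <<'E'
from h import *
p=shot("wrist")
uv=[(254,85),(408,93),(403,162),(256,157)]
P=[at_z(p,u,4) for u in uv]
H=[at_z(p,(304,297),28),at_z(p,(341,299),28)]
o,t,r,Q=rigid([(70,50),(70,-50),(25,-50),(25,50)],P);print("scraper blade fit",o,t,r)
o,t,r,Q=rigid([(70,50),(70,-50),(25,-50),(25,50),(-70,13),(-70,-13)],P+H);print("scraper fit",o,t,r)
print("depths",[at_d(p,u)[2] for u in [(325,230),(325,100)]])
for u in [(65,250),(80,200)]:print(at_d(p,u))
# paddle: top z=28 handle end corners, blade far corners z=14
B=[at_z(p,u,28) for u in [(29,122),(87,122)]]+[at_z(p,u,14) for u in [(65,366),(50,283),(138,279)]]
print("paddle",rigid([(-85,-13),(-85,13),(95,-30),(25,-30),(25,30)],B)[:3], rigid([(-85,13),(-85,-13),(95,30),(25,30),(25,-30)],B)[:3])
E
```

```text
scraper blade fit [ 551.8 -383. ] 8.024745206412197 [[ 0.4  0.5]
 [-0.7  0.4]
 [ 0.3 -0.4]
 [-0.  -0.5]]
scraper fit [ 553.  -382.4] 7.706774004167249 [[-1.1  0.3]
 [-1.7  0.2]
 [-0.7 -0.8]
 [-1.5 -1. ]
 [ 2.8  0.3]
 [ 2.3  0.9]]
depths [np.float64(28.026517153931167), np.float64(4.18583183288257)]
[ 489.8 -217.7   27.2]
[ 525.2 -226.9   27.1]
paddle (array([ 488.4, -226.2]), np.float64(-171.22419123358452), array([[-2.3,  3.9],
       [-0.2, -4.8],
       [ 1. ,  0.9],
       [-1.7,  1.1],
       [ 3.2, -1.1]])) (array([ 488.3, -212.9]), np.float64(172.37626878549113), array([[ -2.7,  40.6],
       [ -0. , -19.6],
       [  0.8,  19.9],
       [ -2.1,  40.1],
       [  4. , -80.9]]))
```

Call:
carry_out(
  slide=[
    [0.012,0.002,0.02],
    [0.024,0.005,0.05],
    [0.024,0.005,0.08],
    [0.024,0.005,0.105],
    [0.024,0.005,0.12],
    [0.024,0.005,0.129],
    [0.024,0.005,0.129],
  ],
  roll=[1,2,2,2,2,2,2],
  claw=[0.07,0.065,0.065,0.065,0.065,0.065,0.065],
)

```text
clock: 5.38
position: [551.2, -383.6, 175.2]
ee_rot: [0.998, 0.07, -0.0, -0.0]
contact_force: [0.6, 0.1, 0.4]
gripper_width: 64.9
grasp_force: 0.0
```

Call:
carry_out(
  slide=[
    [0,0,0],
    [0,0,0],
    [0,0,0],
    [0,0,0],
    [0,0,0],
    [0,0,0],
  ],
  roll=[0,0,0,0,0,0],
  claw=[0.0,0.0,0.0,0.0,0.0,0.0],
)

```text
clock: 6.12
position: [551.5, -383.8, 176.9]
ee_rot: [0.998, 0.07, 0.001, 0.001]
contact_force: [-0.6, 1.6, 5.5]
gripper_width: 24.9
grasp_force: 61.2
```

Call:
carry_out(
  slide=[
    [0,0,-0.01],
    [0,0,-0.03],
    [0,0,-0.06],
    [0,0,-0.09],
    [0,0,-0.12],
    [0,0,-0.13],
    [0,0,-0.13],
  ],
  roll=[0,0,0,0,0,0,0],
  claw=[0.0,0.0,0.0,0.0,0.0,0.0,0.0],
)

```text
clock: 7.0
position: [550.9, -383.6, 305.6]
ee_rot: [0.998, 0.07, 0.0, -0.0]
contact_force: [-0.0, -0.7, -1.5]
gripper_width: 25.0
grasp_force: 60.4
```

```bash
python3 - <<'E'
from h import *
st();p=shot("wrist");save(p,"w3.png")
M=tool_T(read_state())
for k in ["scraper_mid","scraper_tip"]:
    for q in place_of(p,k)[:2]:
        u=q["at"]; print(k,q["conf"],u,"tool",(np.linalg.inv(M)@np.append(at_d(p,u),1))[:3])
E
```

```text
7.0 [ 550.9 -383.6  305.6] heading 8.01733861160984 24.96736128437351 60.42993664741516 [-0.  -0.7 -1.5]
scraper_mid 0.89 [319.3, 319.7] tool [  7.3   0.1 148. ]
scraper_mid 0.82 [526.8, 332.0] tool [-66.6 144.5 275.2]
scraper_tip 0.9 [320.4, 118.3] tool [ 76.2   1.  304. ]
```

View pics/w3.png

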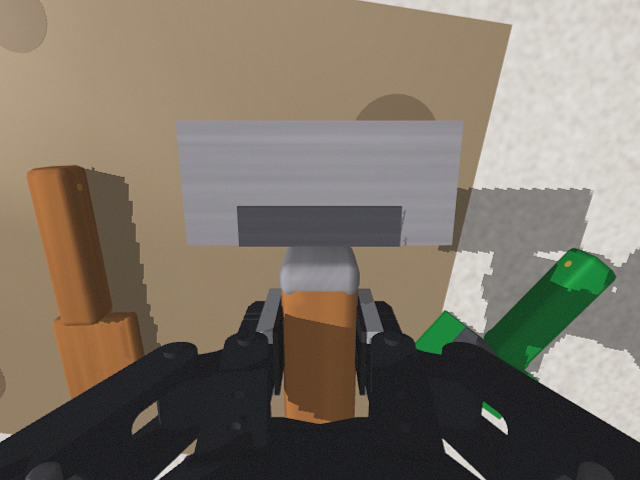

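The scraper is held square: blade corners at (177,121), (463,121), (452,246) and (187,246), handle centred at x≈320.

```bash
python3 - <<'E'
from h import *
p=shot("wrist");p["W"]=p["T_tool_cam"]
uv=[(177,121),(463,121),(452,246),(187,246)]
for h in (170,173,176):
    P=[at_z(p,u,h) for u in uv]
    o,t,r,Q=rigid([(70,-50),(70,50),(25,50),(25,-50)],P);print(h,o,t,r.round(1).tolist())
print([at_d(p,u) for u in [(320,140),(220,230),(420,230),(320,190)]])
E
```

```text
170 [ 0.9 -0.1] 0.04680291601899216 [[-0.4, 1.5], [-0.3, -1.4], [0.4, -1.0], [0.3, 0.9]]
173 [ 0.5 -0.1] 0.04680291601899363 [[0.1, 0.5], [0.1, -0.3], [-0.1, 0.0], [-0.1, -0.2]]
176 [ 0.1 -0.1] 0.04680291601899291 [[0.5, -0.6], [0.6, 0.7], [-0.5, 1.1], [-0.6, -1.2]]
[array([ 64.2,   0. , 172.9]), array([ 31.5, -37.4, 173.4]), array([ 31.3,  37.7, 174.2]), array([ 46.8,   0. , 171.7])]
```

Call:
carry_out(
  slide=[
    [0.005,-0.03,0],
    [0.014,-0.085,0],
    [0.023,-0.14,0],
    [0.032,-0.195,0],
    [0.042,-0.25,0],
    [0.051,-0.305,0],
    [0.06,-0.36,0],
    [0.069,-0.415,0],
  ],
  roll=[0,0,0,0,0,0,0,0],
  claw=[0,0,0,0,0,0,0,0],
)

```text
clock: 8.2
position: [561.1, 38.7, 304.9]
ee_rot: [0.998, 0.07, -0.001, 0.0]
contact_force: [0.9, 1.0, -2.0]
gripper_width: 25.0
grasp_force: 60.4
```

Call:
carry_out(
  slide=[
    [0.009,-0.055,0],
    [0.018,-0.11,0],
    [0.027,-0.16,0],
    [0.036,-0.21,0],
    [0.041,-0.245,0],
    [0.043,-0.259,0],
    [0.043,-0.259,0],
    [0.043,-0.259,0],
  ],
  roll=[1,2,3,4,5,5.8,5.8,5.8],
  claw=[0,0,0,0,0,0,0,0],
)

```text
clock: 9.2
position: [567.8, 298.1, 305.3]
ee_rot: [1.0, 0.019, -0.001, 0.0]
contact_force: [0.1, 0.4, -1.6]
gripper_width: 25.0
grasp_force: 60.4
```

```bash
python3 - <<'E'
from h import *
st();p=shot("wrist");save(p,"w4.png")
E
```

```text
9.2 [567.8 298.1 305.3] heading 2.1756454364717857 24.968571432278203 60.387107133865356 [ 0.1  0.4 -1.6]
```

View pics/w4.png

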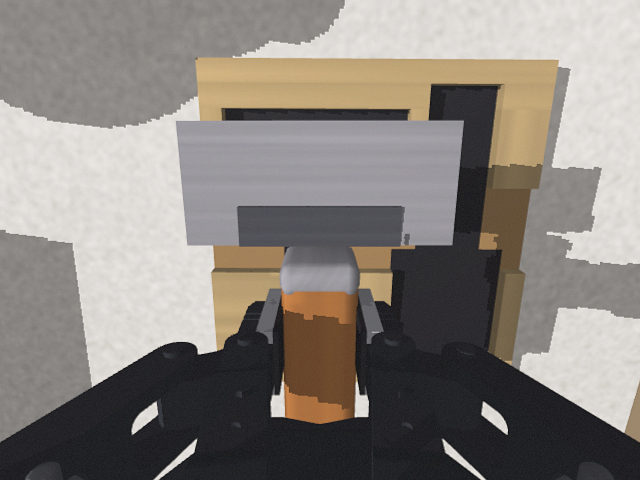

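The scraper hangs over the tray: tray far corners at (197,59) and (557,59), T cut-out far corners at (222,108) and (409,108). I'll check its place from these.

```bash
python3 - <<'E'
from h import *
p=shot("wrist");t=np.radians(2.25);c,s=np.cos(t),np.sin(t);Q=np.array([[c,-s],[s,c]]);o=np.array([569.9,262.1])
for u,z,e in [((197,59),14,(109,111)),((557,60),14,(109,-111)),((222,108),14,(80,97)),((409,108),14,(80,-23)),((213,270),14,(-30,111)),((524,272),14,(-30,-111))]:
    P=at_z(p,u,z)[:2];print((P-o)@Q,e)
E
```

```text
[109.  110.4] (109, 111)
[ 108.1 -109.7] (109, -111)
[80.6 97.1] (80, 97)
[ 80.4 -20.8] (80, -23)
[-27.7 110.9] (-30, 111)
[ -29.6 -108.7] (-30, -111)
```

Call:
carry_out(
  slide=[
    [0.001,-0.001,0.025],
    [0.001,-0.001,0.06],
    [0.001,-0.001,0.085],
    [0.001,-0.001,0.105],
    [0.001,-0.001,0.116],
    [0.001,-0.001,0.122],
    [0.001,-0.001,0.125],
    [0.001,-0.001,0.125],
  ],
  roll=[0,0,0,0,0,0,0,0],
  claw=[0,0,0,0,0,0,0,0],
)

```text
clock: 10.3
position: [569.0, 300.5, 181.4]
ee_rot: [1.0, 0.02, 0.001, -0.0]
contact_force: [-0.1, -0.1, -1.3]
gripper_width: 24.8
grasp_force: 60.4
```

```bash
python3 - <<'E'
from h import *
st();p=shot("wrist");save(p,"w5.png")
print([at_d(p,u) for u in [(320,140),(200,180),(440,180),(320,190)]])
t=np.radians(2.25);c,s=np.cos(t),np.sin(t);Q=np.array([[c,-s],[s,c]]);o=np.array([569.9,262.1])
print([(at_z(p,u,8)[:2]-o)@Q for u in [(177,121),(463,121),(452,246),(187,246)]])
E
```

```text
10.3 [569.  300.5 181.4] heading 2.2420033984569963 24.780281736902058 60.395082235336304 [-0.1 -0.1 -1.3]
[array([633.3, 303. ,   8.8]), array([617.6, 345.7,   8.6]), array([620.9, 259. ,   7.8]), array([615.8, 302.3,   9.1])]
[array([71.3, 88.2]), array([ 71.3, -11.4]), array([ 26. , -11.6]), array([26. , 88.8])]
```

Blade edges sit within the cut-out (x 26–71, y −11–88 in the tray frame) and its top is at ~8.5 mm, so it is under 1 mm from the floor. Lower that last bit, let go, and go up.

Call:
carry_out(
  slide=[
    [0,0,0.001],
    [0,0,0.001],
    [0,0,0.001],
    [0,0,0.001],
    [0,0,0.001],
  ],
  roll=[0,0,0,0,0],
  claw=[0,0.03,0.05,0.055,0.055],
)

```text
clock: 10.98
position: [568.7, 300.4, 179.6]
ee_rot: [1.0, 0.02, -0.0, 0.0]
contact_force: [0.4, -0.3, 0.1]
gripper_width: 54.7
grasp_force: 0.0
```

Call:
carry_out(
  slide=[
    [0,0,-0.015],
    [0,0,-0.05],
    [0,0,-0.1],
    [0,0.04,-0.14],
    [0,0.09,-0.15],
    [0,0.15,-0.15],
  ],
  roll=[0,0,0,0,0,0],
  claw=[0.055,0.055,0.055,0.055,0.065,0.065],
)

```text
clock: 11.72
position: [574.7, 149.7, 332.7]
ee_rot: [1.0, 0.02, 0.002, -0.001]
contact_force: [0.5, 0.9, 0.5]
gripper_width: 64.8
grasp_force: 0.0
```

```bash
python3 - <<'E'
from h import *
st();p=shot("wrist");save(p,"w6.png");rep(p,["scraper_mid","scraper_tip"])
t=np.radians(2.25);c,s=np.cos(t),np.sin(t);Q=np.array([[c,-s],[s,c]]);o=np.array([569.9,262.1])
# depth at tray-frame points on seated scraper: handle top 32, blade top 8
for q,z in [((-50,37),32),((0,37),32),((50,60),8),((50,10),8),((60,80),8)]:
    w=np.append(Q@q+o,[z,1]);k=np.linalg.inv(p["W"])@w;u=p["mtx"]@np.array([k[0],-k[1],-k[2]])/-k[2];print(q,z,u[:2],at_d(p,u[:2])[2] if 0<u[0]<640 and 0<u[1]<480 else None)
E
```

```text
11.725 [574.7 149.7 332.7] heading 2.348451051088051 64.82139825164417 0.0 [0.5 0.9 0.5]
scraper_mid 0.89 [116.5 225.6] [568.6 303.4  14. ] depth z 32.20192794344695
scraper_tip 0.71 [103.7 127.9] [639.4 305.7  14. ] depth z 7.526761237226026
(-50, 37) 32 [119.4 296.9] 31.296176138582098
(0, 37) 32 [110.  231.8] 31.216428147772945
(50, 60) 8 [ 86.1 157.9] 9.515682715023956
(50, 10) 8 [154. 158.] 8.08041870338269
(60, 80) 8 [ 56.6 143.9] 7.681069998645398
```

The scraper is seated (handle top at 31–32 mm, blade top at 8 mm). On to the paddle.

Call:
carry_out(
  slide=[
    [-0.01,0.035,0],
    [-0.026,0.09,0],
    [-0.044,0.15,0],
    [-0.062,0.21,0],
    [-0.08,0.27,0],
    [-0.097,0.33,0],
    [-0.109,0.371,0],
    [-0.109,0.371,0],
  ],
  roll=[-1,-2,-3,-4,-5,-6.2,-6.2,-6.2],
  claw=[0.065,0.065,0.065,0.065,0.065,0.065,0.065,0.065],
)

```text
clock: 12.88
position: [479.8, -226.3, 330.3]
ee_rot: [0.997, 0.072, 0.0, 0.0]
contact_force: [0.4, 0.3, -1.1]
gripper_width: 64.9
grasp_force: 0.0
```

```bash
python3 - <<'E'
from h import *
st();p=shot("wrist");save(p,"w7.png");rep(p,["paddle_mid","paddle_tip"])
E
```

```text
12.875 [ 479.8 -226.3  330.3] heading 8.24182577823795 64.91794619438053 0.0 [ 0.4  0.3 -1.1]
```

View pics/w7.png

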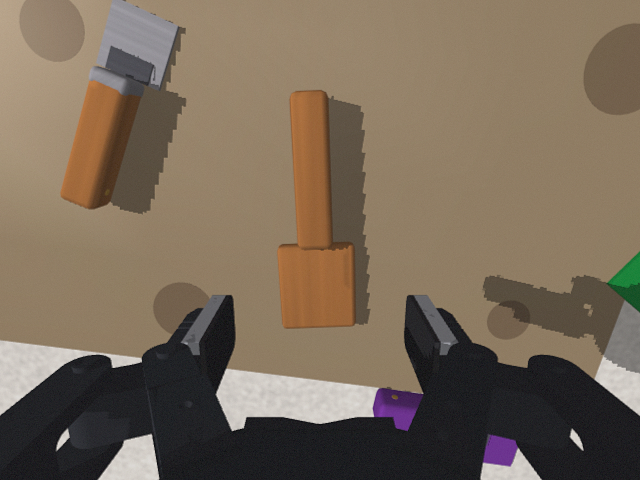

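The picture shows the paddle clearly: handle from (309,92) to (314,246), blade corners (278,245), (355,243), (355,327) and (284,328). The narrow scraper is at upper left (105,120), well clear.

```bash
python3 - <<'E'
from h import *
p=shot("wrist")
B=[at_z(p,u,14) for u in [(278,245),(355,243),(355,326),(284,327)]]
H=[at_z(p,u,28) for u in [(291,92),(327,92)]]
A=[(25,-30),(25,30),(95,30),(95,-30)]
print("blade",rigid(A,B)[:3]);o,t,r,Q=rigid(A+[(-85,-13),(-85,13)],B+H);print("all",o,t,r)
print("depths",at_d(p,(314,200))[2],at_d(p,(315,290))[2])
d=o-read_state()["position"][:2];M=tool_T(read_state())[:2,:2];print("tool shift",d@M)
E
```

```text
blade (array([ 490.9, -219.4]), np.float64(-169.9003949191547), array([[-0.3, -0.7],
       [-0.7,  0.9],
       [-0.1,  1.3],
       [ 1.1, -1.4]]))
all [ 489.5 -218.9] -169.38596785761573 [[ 1.2 -0.9]
 [ 0.3  0.6]
 [ 0.8  1.6]
 [ 2.5 -1. ]
 [-1.8 -1.4]
 [-3.1  1.1]]
depths 27.093670339101095 14.100353200152142
tool shift [ 9.4 -3.2]
```

```bash
python3 - <<'E'
from h import *
for i in range(3):
    st();p=shot("wrist")
    B=[at_z(p,u,14) for u in [(278,245),(355,243),(355,326),(284,327)]]
    H=[at_z(p,u,28) for u in [(291,92),(327,92)]]
    A=[(25,-30),(25,30),(95,30),(95,-30)]
    o,t,r,Q=rigid(A+[(-85,-13),(-85,13)],B+H);print("all",o,t)
E
```

```text
13.075 [ 480.7 -223.5  330.1] heading 8.535425606717567 64.95690826399407 0.0 [0.6 0.5 0.3]
all [ 489.6 -218.6] -169.34451645701577
13.125 [ 480.7 -223.4  330. ] heading 8.552977364336114 64.86477364325363 0.0 [ 0.2 -0.2 -0.5]
all [ 489.5 -218.5] -169.32720419010096
13.175 [ 480.7 -223.3  329.9] heading 8.558990884700588 64.73193605935286 0.0 [ 0.2 -0.   0.1]
all [ 489.5 -218.4] -169.32164532165612
```

The arm was still settling when that picture was taken, so I'll re-measure now by segmentation.

```bash
python3 - <<'E'
from h import *
st();p=shot("wrist");h=cv2.cvtColor(p["img"],cv2.COLOR_RGB2HSV)
m=((h[:,:,1]>140)&(h[:,:,0]<20)&(h[:,:,2]>70)).astype(np.uint8)
n,l,s,c=cv2.connectedComponentsWithStats(m);i=l[290,316];print(i,s[i])
mm=l==i
def rect(r0,r1):
    k=np.zeros_like(m);k[r0:r1]=mm[r0:r1];return k
cs,_=cv2.findContours(mm.astype(np.uint8),cv2.RETR_EXTERNAL,cv2.CHAIN_APPROX_NONE);print(cv2.approxPolyDP(cs[0],4,True)[:,0].tolist())
for r in (110,150,190,220): x=np.where(mm[r])[0];a,b=at_z(p,(x[0],r),28),at_z(p,(x[-1],r),28);print("handle",r,x[0],x[-1],(a+b)[:2]/2,np.linalg.norm(a-b))
for r in (265,285,310): x=np.where(mm[r])[0];a,b=at_z(p,(x[0],r),14),at_z(p,(x[-1],r),14);print("blade",r,x[0],x[-1],(a+b)[:2]/2,np.linalg.norm(a-b))
E
```

```text
13.225 [ 480.6 -223.4  329.9] heading 8.552858740285442 65.10066168622483 0.0 [ 0.1 -0.2  0.2]
2 [  281    92    78   238 11675]
[[326, 92], [301, 93], [295, 99], [302, 244], [281, 251], [285, 321], [293, 329], [357, 323], [354, 244], [335, 243], [332, 99]]
handle 110 295 332 [ 559.9 -207.4] 24.28953975031847
handle 150 297 332 [ 534.6 -211.8] 23.592058606259556
handle 190 299 334 [ 508.1 -217.1] 24.241401737670195
handle 220 301 335 [ 487.2 -221.3] 24.045150721155526
blade 265 282 357 [ 449.4 -228. ] 57.600188521991555
blade 285 283 357 [ 433.1 -230.9] 57.66901229738471
blade 310 285 357 [ 412.2 -234.8] 57.162499035690225
```

Call:
carry_out(
  slide=[
    [0.005,-0.001,0.02],
    [0.01,-0.0015,0.055],
    [0.01,-0.0015,0.09],
    [0.01,-0.0015,0.12],
    [0.01,-0.0015,0.142],
    [0.01,-0.0015,0.152],
    [0.01,-0.0015,0.154],
    [0.01,-0.0015,0.154],
  ],
  roll=[-1,-1.9,-1.9,-1.9,-1.9,-1.9,-1.9,-1.9],
  claw=[0.065,0.065,0.065,0.065,0.065,0.065,0.065,0.065],
)

```text
clock: 14.28
position: [490.3, -221.5, 176.4]
ee_rot: [0.996, 0.09, 0.001, 0.0]
contact_force: [-0.0, 0.3, 0.4]
gripper_width: 64.9
grasp_force: 0.0
```

Call:
carry_out(
  slide=[
    [0,0,0],
    [0,0,0],
    [0,0,0],
    [0,0,0],
    [0,0,0],
    [0,0,0],
  ],
  roll=[0,0,0,0,0,0],
  claw=[0.0,0.0,0.0,0.0,0.0,0.0],
)

```text
clock: 15.02
position: [490.2, -221.6, 176.5]
ee_rot: [0.996, 0.09, 0.001, 0.0]
contact_force: [-1.2, 1.4, 5.9]
gripper_width: 25.3
grasp_force: 60.2
```

Call:
carry_out(
  slide=[
    [0,0,-0.01],
    [0,0,-0.03],
    [0,0,-0.07],
    [0,0,-0.11],
    [0,0,-0.15],
    [0,0,-0.154],
    [0,0,-0.154],
    [0,0,-0.154],
  ],
  roll=[0,0,0,0,0,0,0,0],
  claw=[0.0,0.0,0.0,0.0,0.0,0.0,0.0,0.0],
)

```text
clock: 16.02
position: [489.3, -221.4, 328.1]
ee_rot: [0.996, 0.09, -0.002, -0.001]
contact_force: [-0.1, -0.2, -1.6]
gripper_width: 25.1
grasp_force: 59.4
```

```bash
python3 - <<'E'
from h import *
st();p=shot("wrist");save(p,"w8.png");p["W"]=p["T_tool_cam"]
h=cv2.cvtColor(p["img"],cv2.COLOR_RGB2HSV)
m=((h[:,:,1]>140)&(h[:,:,0]<20)&(h[:,:,2]>60)).astype(np.uint8)
n,l,s,c=cv2.connectedComponentsWithStats(m);i=max((k for k in range(1,n) if 250<c[k][0]<390),key=lambda k:s[k,4]);print(s[i])
for r in range(s[i,1],s[i,1]+s[i,3],25):
    x=np.where(l[r]==i)[0];d=at_d(p,(x.mean(),r));a=at_z(p,(x[0],r),d[2]);b=at_z(p,(x[-1],r),d[2]);print(r,x[0],x[-1],d,(a+b)/2,np.linalg.norm(a-b))
E
```

```text
16.025 [ 489.3 -221.4  328.1] heading 10.31558593589573 25.143836555854733 59.37136888504028 [-0.1 -0.2 -1.6]
[  270    75    99   349 27039]
75 292 346 [ 82.9  -0.3 153.5] [ 82.9  -0.3 153.5] 15.695688749873913
100 276 362 [ 75.8  -0.3 149.6] [ 75.8  -0.3 149.6] 24.585985584743277
125 277 361 [ 68.9  -0.5 148.2] [ 68.9  -0.3 148.2] 24.127102301153474
150 278 360 [ 61.9  -0.3 147.9] [ 61.9  -0.3 147.9] 23.886790972500535
175 278 360 [ 54.7  -0.3 147.9] [ 54.7  -0.3 147.9] 24.29101937828213
200 279 359 [ 47.4  -0.3 146.6] [ 47.4  -0.3 146.6] 23.856310027373205
225 280 358 [ 39.3  -0.5 148.8] [ 39.3  -0.4 148.8] 24.106874340406492
250 280 357 [ 31.2  -0.5 148.6] [ 31.2  -0.5 148.6] 24.195630454828574
275 281 356 [ 23.   -0.7 148.2] [ 23.   -0.5 148.2] 23.91674851244269
300 281 357 [ 14.4  -0.4 148.2] [ 14.4  -0.4 148.2] 24.67012746872933
325 284 354 [  5.6  -0.2 147.9] [  5.6  -0.4 147.9] 23.09348768598554
350 284 353 [ -4.2  -0.5 148.7] [ -4.2  -0.5 148.7] 23.37742010970397
375 282 355 [-14.5  -0.4 149.5] [-14.5  -0.5 149.5] 25.3843796755283
400 271 367 [-25.4  -0.2 150.5] [-25.4  -0.4 150.5] 34.35170027829957
```

View pics/w8.png

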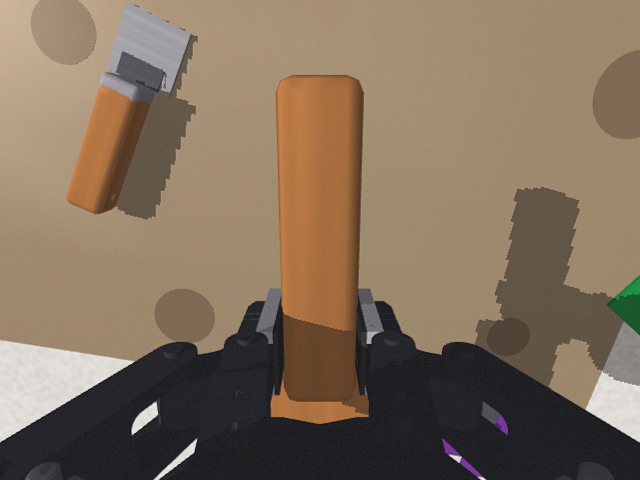

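The paddle is held level and centred: handle (277–362, 75–400), blade starting at row ~400. The narrow scraper is undisturbed at upper left. Carry it to its cut-out.

Call:
carry_out(
  slide=[
    [0.01,-0.026,0],
    [0.03,-0.077,0],
    [0.05,-0.128,0],
    [0.07,-0.179,0],
    [0.09,-0.23,0],
    [0.11,-0.282,0],
    [0.13,-0.333,0],
    [0.147,-0.376,0],
  ],
  roll=[1,2,3,4,5,6,7,8.2],
  claw=[0,0,0,0,0,0,0,0],
)

```text
clock: 17.08
position: [567.0, 176.9, 328.4]
ee_rot: [1.0, 0.019, -0.001, 0.001]
contact_force: [0.7, -0.2, -1.6]
gripper_width: 25.3
grasp_force: 59.3
```

Call:
carry_out(
  slide=[
    [0.012,-0.022,0.02],
    [0.014,-0.027,0.05],
    [0.014,-0.027,0.08],
    [0.014,-0.027,0.08],
    [0.014,-0.027,0.08],
    [0.014,-0.027,0.08],
  ],
  roll=[0,0,0,0,0,0],
  claw=[0,0,0,0,0,0],
)

```text
clock: 17.82
position: [580.4, 202.4, 251.2]
ee_rot: [1.0, 0.019, 0.001, -0.001]
contact_force: [0.5, 0.1, -1.6]
gripper_width: 25.0
grasp_force: 59.3
```

```bash
python3 - <<'E'
from h import *
st();p=shot("wrist");save(p,"w9.png");st()
E
```

```text
17.825 [580.4 202.4 251.2] heading 2.14051851278648 24.99824802216075 59.33901607990265 [ 0.5  0.1 -1.6]
17.875 [580.3 202.3 251.2] heading 2.1375364325147643 24.890971653479987 59.33900713920593 [-0.4  0.4 -1. ]
```

View pics/w9.png

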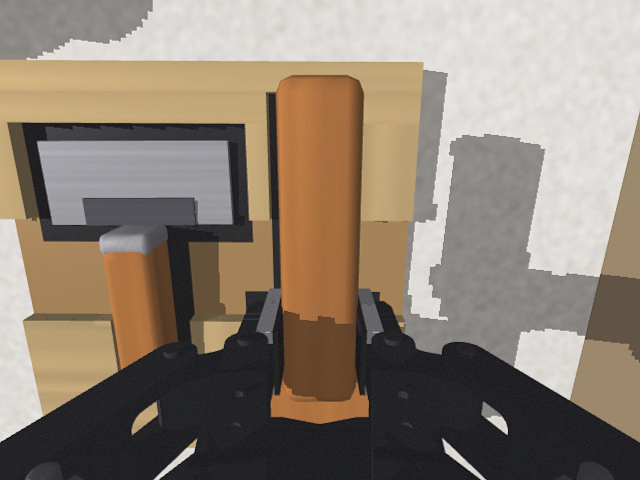

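The scraper lies well inside its cut-out (blade 38–234 × 140–224). The paddle hangs a few mm too far toward +x. References: tray corner (423,62), cut-out corner (268,93), trough edge (408,221).

```bash
python3 - <<'E'
from h import *
p=shot("wrist");t=np.radians(2.25);c,s=np.cos(t),np.sin(t);Q=np.array([[c,-s],[s,c]]);o=np.array([569.9,262.1])
for u,z,e in [((423,62),14,(109,-111)),((268,93),14,(95,-34)),((245,124),14,(80,-23)),((23,124),14,(80,97)),((408,221),14,(30,-111)),((404,322),14,(-30,-111))]:
    print((at_z(p,u,z)[:2]-o)@Q,e)
s=read_state();d=Q@[0,-57.4]+o-s["position"][:2];print(d,"tool",d@tool_T(s)[:2,:2])
E
```

```text
[ 108.  -110.3] (109, -111)
[ 94.1 -34.5] (95, -34)
[ 79.4 -22.4] (80, -23)
[79.6 89.8] (80, 97)
[  29.1 -107.6] (30, -111)
[ -30.8 -108.8] (-30, -111)
[-8.1  2.5] tool [-8.  -2.8]
```

Call:
carry_out(
  slide=[
    [-0.0085,-0.003,0],
    [-0.0085,-0.003,0.01],
    [-0.0085,-0.003,0.03],
    [-0.0085,-0.003,0.05],
    [-0.0085,-0.003,0.062],
    [-0.0085,-0.003,0.067],
    [-0.0085,-0.003,0.069],
    [-0.0085,-0.003,0.069],
  ],
  roll=[0,0,0,0,0,0,0,0],
  claw=[0,0,0,0,0,0,0,0],
)

```text
clock: 18.92
position: [571.5, 205.0, 181.2]
ee_rot: [1.0, 0.019, 0.0, -0.0]
contact_force: [1.2, 0.0, -0.9]
gripper_width: 25.0
grasp_force: 59.4
```

```bash
python3 - <<'E'
from h import *
st();p=shot("wrist");print(at_d(p,(320,150))[2],at_d(p,(320,250))[2],at_z(p,(319,76),32))
E
```

```text
18.925 [571.5 205.  181.2] heading 2.1419155023949963 24.958928792455197 59.35092866420746 [ 1.2  0.  -0.9]
32.83981038254916 31.856976216065675 [653.7 208.4  32. ]
```

Handle top is at ~32.4 mm, so the paddle is in. Release, rise, then look back.

Call:
carry_out(
  slide=[
    [0,0,0.001],
    [0,0,0.001],
    [0,0,0.001],
    [0,0,0.001],
    [0,0,0.001],
  ],
  roll=[0,0,0,0,0],
  claw=[0,0.03,0.05,0.055,0.055],
)

```text
clock: 19.6
position: [571.4, 204.9, 179.7]
ee_rot: [1.0, 0.019, -0.0, 0.0]
contact_force: [-1.2, -0.0, 0.7]
gripper_width: 55.2
grasp_force: 0.0
```

Call:
carry_out(
  slide=[
    [0,0,-0.015],
    [0,0,-0.05],
    [-0.01,0,-0.1],
    [-0.03,-0.02,-0.15],
    [-0.05,-0.04,-0.2],
    [-0.05,-0.05,-0.22],
    [-0.05,-0.05,-0.22],
    [-0.05,-0.05,-0.22],
  ],
  roll=[0,0,0,0,0,0,0,0],
  claw=[0.055,0.055,0.055,0.06,0.085,0.085,0.085,0.085],
)

```text
clock: 20.6
position: [519.2, 252.5, 398.7]
ee_rot: [1.0, 0.018, -0.001, 0.0]
contact_force: [0.9, -0.0, -0.8]
gripper_width: 85.1
grasp_force: 0.0
```

```bash
python3 - <<'E'
from h import *
st();p=shot("wrist");save(p,"w10.png")
t=np.radians(2.25);c,s=np.cos(t),np.sin(t);Q=np.array([[c,-s],[s,c]]);o=np.array([569.9,262.1])
for q,z in [((-50,37),32),((0,37),32),((50,75),8),((50,0),8),((0,-57),32),((70,-57),32),((-60,-35),18),((-60,-79),18),((-85,-57),18)]:
    w=np.append(Q@q+o,[z,1]);k=np.linalg.inv(p["W"])@w;u=p["mtx"]@np.array([k[0],-k[1],-k[2]])/-k[2];print(q,z,u[:2],at_d(p,u[:2])[2])
E
```

```text
20.6 [519.2 252.5 398.7] heading 2.106103368805412 85.05880007847944 0.0 [ 0.9 -0.  -0.8]
(-50, 37) 32 [267.7 209.6] 32.97401492774571
(0, 37) 32 [265.4 150.6] 33.50127518597492
(50, 75) 8 [222.5  89.8] 8.64831937099143
(50, 0) 8 [309.8  89.5] 7.848618945134433
(0, -57) 32 [377.9 150.3] 31.305431081435927
(70, -57) 32 [381.3  59.1] 32.36487135658018
(-60, -35) 18 [349.1 217.2] 18.76906270159037
(-60, -79) 18 [397.4 217. ] 18.67134305155207
(-85, -57) 18 [372.3 243.5] 18.118358192480912
```

View pics/w10.png

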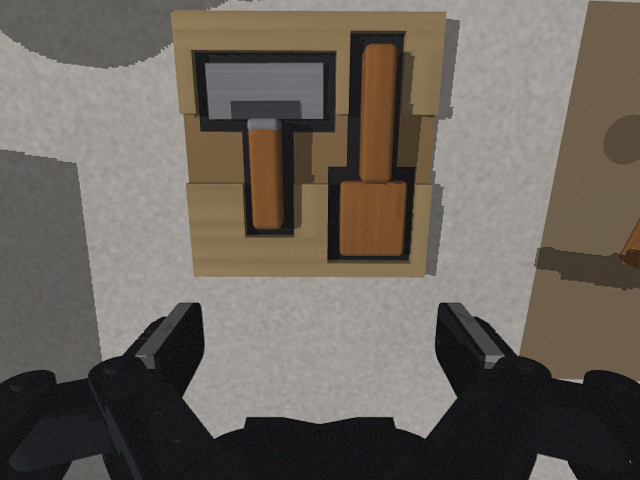

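Both tools lie flat in their own cut-outs with a margin all round: scraper at (265,150), paddle at (377,150). The gripper is clear of both.

```bash
python3 -c "from bench import *;print(job_done())"
```

```text
the job is handed in; nothing more can be done
None
```

The wide scraper and the paddle lie flat in their own cut-outs, each the right way round and released; I left the narrow scraper and the look-alikes alone, and the job is handed in at about 21 s.

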